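# Flip the hex key and tighten the mould clamp

## Task

The clamp with the brass screw on this cigar-rolling bench is still loose. Lift the big black hex key out of its slanted wooden stand, flip it so that its short arm points down, seat the short arm fully in the brass screw, and swing the long arm clockwise (seen from above) until the screw is tight against its stop. Leave the key seated in the screw, and do not turn the steel screw of the other clamp.

Things in the scene. Friction and masses are not known exactly. Their poses are not given: they have to be found in the camera images.
- hex_key: Black L-shaped hex key, 19 mm across flats, 0.5 kg. Origin at the elbow; x along the long arm (165 mm), -z down the short arm (78 mm, rounded end), flats face +-y. Starts about 165 mm up, leaning 35 deg towards the robot, 50 mm of its long arm in a fixed wooden stand (mouth 80 mm high): draw it out lengthwise. Grip firmly 75 mm from the elbow across y; pitch it 55 deg about y to bring the short arm down.
- brass_socket (a point): Rim centre of the brass screw's mouth, 131 mm up, on the 75 mm high green clamp; z up, turns with the screw. A funnel 34 mm across narrows in 16 mm to a hex socket 20.6 mm across flats, 36 mm deep: the elbow is 26 mm above this point when the key is fully in. Fits with the key's long arm (x) along this x or any 60 deg step from it, 10 deg play. The swing is clear.
- brass_screw (a joint): Turn of the brass screw, rad, growing clockwise from above. Starts loose at 0 to 0.25; stop at 0.9 (tight), where the white mark on its cap meets the white line on the clamp's bar. Stiff: about 0.4 N m; stays where it is left.
- steel_screw (a joint): Turn of the like screw with a bare steel cap on the grey clamp: already tight (0.85 to 0.9), to be left alone. Either clamp may stand left or right of the stand.

How it is judged:
On the way, in this order (a step that is already met when the one before it is completed fails the run):
1. the key's short arm is seated in the brass screw while the screw is still loose (turned less than 0.5 rad) (horizontal distance between hex_key and brass_socket below 0.015 m and z of hex_key in the frame of brass_socket between 0.011 and 0.041 m and angle between hex_key's own z axis and vertical below 0.25 rad and value of joint brass_screw below 0.5 rad), for 0.1 s.
2. with the short arm seated, the brass screw is turned tight (beyond 0.78 rad) (horizontal distance between hex_key and brass_socket below 0.015 m and z of hex_key in the frame of brass_socket between 0.011 and 0.041 m and angle between hex_key's own z axis and vertical below 0.25 rad and value of joint brass_screw above 0.78 rad), for 0.1 s.
At the end, for the whole second after the job is handed in: The brass screw is tight (beyond 0.78 rad; stop at 0.9) and the key rests released in it, short arm down: elbow within 15 mm of the screw's axis and 11 to 41 mm above the rim, short arm within 14 degrees of vertical (all of step 2 and linear speed of hex_key below 0.03 m/s); the robot touches nothing.
It fails at once if the steel screw is turned back (value of joint steel_screw below 0.75 rad).
It also fails if it takes over 48 s, if anything falls off the work surface, if the arm or the gripper's body presses on something with over 40 N, if the wrist force passes 120 N, or if a joint passes its speed limit or range.

## Robot

A 6-joint arm with a two-finger parallel gripper is mounted at the origin on the work surface. World frame = base frame: x ahead of the robot, y to its left, z up, the work surface at z = 0. Lengths are in m, angles in rad, forces in N, time in s.
With the tool pointing down it reaches from about 0.425 to 0.95 m from the base axis. Payload 3.5 kg.
Tool frame: the origin (TCP) lies midway between the tips of the shut fingers; the grasp point (between the pads) lies 19 mm behind it; z points along the fingers, y is the line along which they close (so a half turn about z gives the same grasp; the last joint's range is limited). The gripper opens to 85 mm and grips with 20 to 120 N. Pads are 22 mm wide; open, the fingers measure 114 mm over their backs; the gripper's body (76 mm by 85 mm) begins 54 mm behind the grasp point. The pads swing forward as they close: fully open they stand 13 mm farther back than shut.
Start: joints at [1.017, 0.286, 1.577, -0, 1.279, -0.15], TCP at [0.265, 0.621, 0.231] pointing down, gripper open.
Joint ranges: [-2.77, 2.77], [-0.9, 2.22], [0.21, 2.48], [-1.53, 4.67], [0.24, 2.81], [-2.84, 2.84]. Speed limits (rad/s): [2.79, 2.79, 3.14, 3.14, 3.14, 3.14].

## Interface

Orientations are given as a unit quaternion [x, y, z, w].
In Python, from plant import get_state, read_camera, ctrl gives the robot as it stands.
- The arm moves only by the shell command python3 -m crank 'ROWS' [FORCE]. ROWS is JSON, a list of rows, each a list of 3 entries, a list of its own where there are three numbers: the shift along the tool's x, y, z in mm, then the turn about the tool's z in degrees, then the closure in counts, from 0 (fully open) to 255 (shut). In form: [[[tx, ty, tz], yaw, claw], ...]. A call has 1 to 10 rows; each row is the pose to reach, as a shift and turn from the pose commanded when the call began, along the tool's axes at that moment; what a row does not reach only later rows make up. A row lasts 1/10 s, in which the tool goes at most 50 mm and 8.59 degrees, less where a joint would pass 70% of its speed; a pose out of reach is approached as far as the arm can. A call with a gripper value outside its range is refused whole. The fingers move at their own pace and stop on an object; FORCE is the grip in N (left out, the last holds). Time passes only in rows, so rows that repeat a pose let the fingers close. It gives the time, the measured TCP pose, the force, the opening and the grip force at its end, in the units of the state.
- get_state(): the state, without advancing time (a new reading comes with each control period).
- read_camera(name): name is "side" or "top" or "wrist"; returns a dict with "frame" (420x560x3 uint8, blue, green, red), "range_z" (420x560 float32, m along the optical axis (not along the pixel's ray), 0 where there is no reading), "vfov" (degrees; the focal length in pixels is half the picture's height over the tangent of half this angle, whatever the lens; pixels are square), "cx", "cy" (the principal point, pixels), "origin" and "orientation" of the camera in the world. Camera axes: x right, y down, z forward; pixel columns grow to the right and rows downward; lengths in m; the calibration is good to about 2 mm. A picture is of the moment at which its call begins.
- ctrl.sign_off(): hands the job in; it is judged then, once.
The state is a dict: "time": time; "qpos": joint angles; "dq": joint speeds; "joint_efforts": joint torques, N m; "eef_pos": TCP position; "tcp_rot": TCP orientation; "contact_force": force on the tool from outside, world axes, zero at the start; "wrist_torque": the same for the moment, N m; "opening": opening from 0.0 (shut) to 1.0 (fully open); "finger_force": force on a finger pad.
Only numpy, scipy, OpenCV 4.12 (cv2) and the standard library are available. Lean on these libraries where they do the work, as an engineer would, in place of code of your own. Each camera call takes 0.05 s, during which the arm holds its last target. There are 200 camera calls.

## Working session

There is one attempt and no reset: what is moved stays moved. The work goes in short steps, Python scripts to look and compute and a shell command to move; the robot and the scene stay as the last step left them, time stands still between calls to the robot, and variables do not carry over. Pictures are saved under pics/ and viewed, at most 12 in all, crops included, and the job is handed in when it is done.

```bash
ls; mkdir -p pics
cat > h.py <<'E'
import numpy as np, cv2
from scipy.spatial.transform import Rotation as R
from plant import get_state, read_camera
def cam(n,save=None):
    c=read_camera(n); c['f']=c['frame'].shape[0]/2/np.tan(np.radians(c['vfov'])/2)
    o=c['orientation']; c['R']=R.from_quat(o).as_matrix(); c['o']=np.array(c['origin'])
    if save: cv2.imwrite('pics/'+save,c['frame'])
    return c
def cloud(c):
    z=c['range_z']; v,u=np.mgrid[:z.shape[0],:z.shape[1]]
    p=np.stack([(u-c['cx'])/c['f']*z,(v-c['cy'])/c['f']*z,z],-1)
    P=p@c['R'].T+c['o']; P[z<=0]=np.nan; return P
def plane(c,u,v,h):
    d=c['R']@np.array([(u-c['cx'])/c['f'],(v-c['cy'])/c['f'],1.]); return c['o']+d*(h-c['o'][2])/d[2]
E
python3 - <<'E'
from h import *
for n in ('side','top'):
    c=cam(n,n+'1.png'); print(n,c['o'],c['R'].round(2).tolist(),c['f'],c['vfov'])
print(get_state())
E
```

```text
pics
side [0.47096303 0.45625789 0.69790755] [[-1.0, -0.07, 0.06], [-0.09, 0.76, -0.64], [0.0, -0.64, -0.76]] 426.4918165375197 52.430281485436396
top [0.2746169  0.00247429 1.30147008] [[-0.02, -0.98, 0.19], [-1.0, 0.02, 0.01], [-0.01, -0.19, -0.98]] 543.7741208416763 42.23210100518919
{'time': 0.1, 'qpos': array([ 1.01703249e+00,  2.87117978e-01,  1.57803016e+00, -2.25665677e-05,
        1.27862088e+00, -1.50023141e-01]), 'dq': array([ 0.00061865, -0.00015963, -0.00398432, -0.00103244,  0.00253443,
       -0.00043171]), 'joint_efforts': array([ 1.61351811e-03, -4.07294869e+01, -2.93700045e+01, -9.39592246e-05,
        3.43130887e-03,  4.72945459e-06]), 'eef_pos': array([0.26485466, 0.62021646, 0.23005848]), 'tcp_rot': array([ 2.00498736e-01,  9.79693356e-01, -1.02522387e-03, -3.64930708e-04]), 'contact_force': array([ 0.01807951,  1.14811368, -0.06612208]), 'wrist_torque': array([-0.04854778,  0.00845023,  0.00959619]), 'finger_force': 0.0, 'opening': 0.9986941605489164}
```

View pics/side1.png

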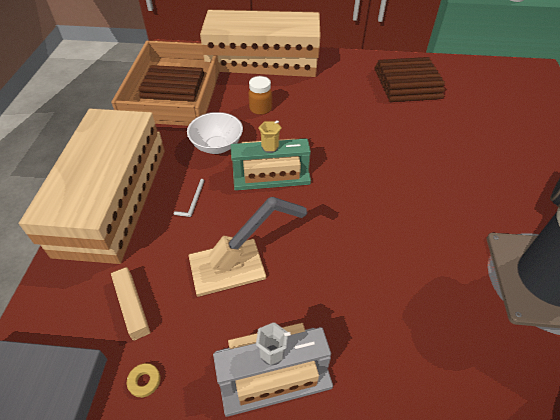

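View pics/top1.png

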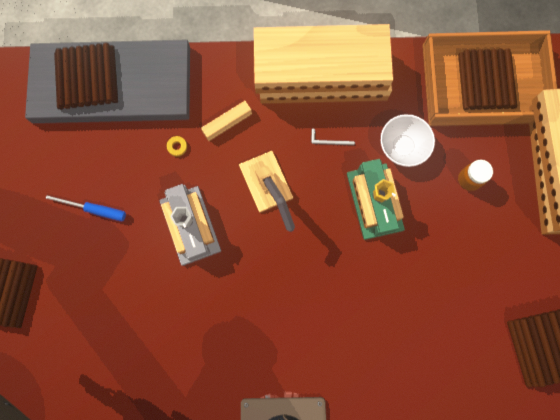

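Run:
```python
from h import *
for n,box in (('side',(180,190,320,300)),('top',(235,145,305,240))):
    c=cam(n); P=cloud(c); hsv=cv2.cvtColor(c['frame'],cv2.COLOR_BGR2HSV).astype(int)
    u0,v0,u1,v1=box; m=np.zeros(P.shape[:2],bool); m[v0:v1,u0:u1]=1
    k=m&(hsv[...,1]<110)&(hsv[...,2]<115)&(P[...,2]>.07)
    K=P[k]; print(n,'key',k.sum())
    # long arm line: points split by height along; print slices by z
    for z in np.arange(.07,.2,.01):
        s=K[(K[:,2]>z)&(K[:,2]<=z+.01)]
        if len(s)>3: print(round(z,2),len(s),np.median(s,0).round(3),s.min(0).round(3),s.max(0).round(3))
    w=m&(hsv[...,1]>60)&(hsv[...,0]>8)&(hsv[...,0]<25)&(P[...,2]>.005); W=P[w]
    for z in np.arange(0,.1,.01):
        s=W[(W[:,2]>z)&(W[:,2]<=z+.01)]
        if len(s)>3: print(' wood',round(z,2),len(s),s.mean(0).round(3),s.min(0).round(3),s.max(0).round(3))
for n,box in (('side',(225,110,320,195)),('top',(340,155,410,245))):
    c=cam(n); P=cloud(c); hsv=cv2.cvtColor(c['frame'],cv2.COLOR_BGR2HSV).astype(int)
    u0,v0,u1,v1=box; m=np.zeros(P.shape[:2],bool); m[v0:v1,u0:u1]=1
    b=m&(hsv[...,0]>15)&(hsv[...,0]<35)&(hsv[...,1]>100)&(P[...,2]>.085); B=P[b]
    print(n,'brass',b.sum(),B.mean(0),B.min(0),B.max(0))
    t=B[B[:,2]>.124]; print('top',len(t),t.mean(0),np.ptp(t,axis=0), (t.min(0)+t.max(0))/2)
    wl=m&(hsv[...,1]<50)&(hsv[...,2]>180)&(P[...,2]>.06); print('white',wl.sum(),P[wl].mean(0),P[wl].min(0),P[wl].max(0))
    img=cv2.resize(c['frame'][v0:v1,u0:u1],None,fx=5,fy=5,interpolation=cv2.INTER_CUBIC); cv2.imwrite(f'pics/br_{n}.png',img)
a=cv2.imread('pics/br_side.png');b=cv2.imread('pics/br_top.png')
H=max(a.shape[0],b.shape[0]);f=np.zeros((H,a.shape[1]+b.shape[1],3),np.uint8);f[:a.shape[0],:a.shape[1]]=a;f[:b.shape[0],a.shape[1]:]=b
cv2.imwrite('pics/br.png',cv2.resize(f,None,fx=.9,fy=.9));print(f.shape)
```

```text
side key 1000
0.07 50 [0.588 0.031 0.076] [0.574 0.02  0.07 ] [0.597 0.034 0.08 ]
0.08 62 [0.583 0.027 0.085] [0.565 0.013 0.08 ] [0.593 0.032 0.09 ]
0.09 67 [0.575 0.025 0.095] [0.558 0.012 0.09 ] [0.587 0.029 0.1  ]
0.1 60 [0.568 0.022 0.104] [0.553 0.011 0.1  ] [0.579 0.027 0.11 ]
0.11 74 [0.556 0.018 0.116] [ 0.464 -0.024  0.111] [0.572 0.025 0.12 ]
0.12 129 [0.539 0.006 0.126] [ 0.465 -0.031  0.12 ] [0.566 0.02  0.13 ]
0.13 153 [ 0.493 -0.004  0.135] [ 0.47  -0.028  0.13 ] [0.556 0.017 0.14 ]
0.14 148 [ 0.504 -0.     0.146] [ 0.483 -0.022  0.14 ] [0.549 0.014 0.15 ]
0.15 151 [0.514 0.003 0.155] [ 0.495 -0.016  0.15 ] [0.541 0.011 0.16 ]
0.16 101 [0.518 0.001 0.165] [ 0.507 -0.012  0.16 ] [0.534 0.009 0.17 ]
0.17 5 [ 0.521 -0.003  0.171] [ 0.52  -0.004  0.17 ] [ 0.525 -0.002  0.172]
 wood 0.0 172 [0.593 0.056 0.009] [ 0.531 -0.025  0.005] [0.679 0.097 0.01 ]
 wood 0.01 1984 [0.606 0.042 0.012] [ 0.531 -0.033  0.01 ] [0.683 0.098 0.02 ]
 wood 0.02 66 [0.6   0.044 0.024] [0.579 0.026 0.02 ] [0.624 0.054 0.03 ]
 wood 0.03 98 [0.614 0.047 0.036] [0.586 0.026 0.03 ] [0.639 0.057 0.04 
[... 1895 characters left out ...]
 0.52831804 -0.25477589  0.08509656] [ 0.57214901 -0.2103311   0.13213778]
top 157 [ 0.55113982 -0.23338562  0.12845954] [0.04383096 0.04444479 0.00810553] [ 0.55023353 -0.23255349  0.12808501]
white 33 [ 0.50665528 -0.24474882  0.08380862] [ 0.48537194 -0.25530235  0.07389966] [ 0.54027471 -0.23705168  0.13216332]
top brass 310 [ 0.55069433 -0.23499883  0.11955603] [ 0.52636411 -0.25581117  0.08527859] [ 0.57332082 -0.21417403  0.13693927]
top 169 [ 0.55174862 -0.23566084  0.12996057] [0.04695671 0.04163715 0.01281547] [ 0.54984246 -0.2349926   0.13053154]
white 48 [ 0.50624014 -0.24614385  0.0845034 ] [ 0.48473818 -0.25576926  0.06779989] [ 0.54065801 -0.23891687  0.13711295]
(450, 825, 3)
```

View pics/br.png

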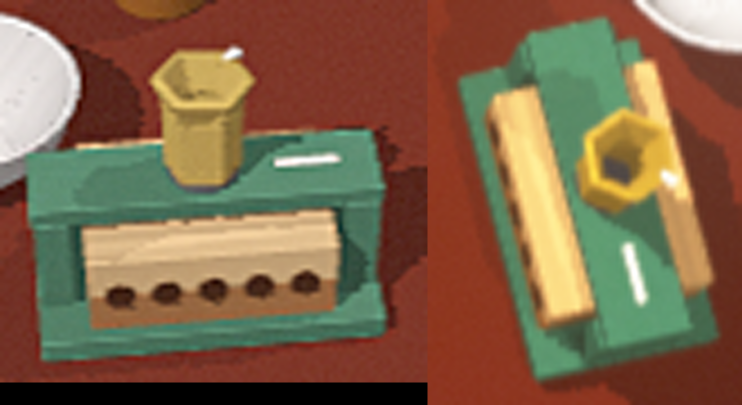

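Run:
```python
from h import *
A={}
for n,box in (('side',(180,190,320,300)),('top',(235,145,305,240))):
    c=cam(n); P=cloud(c); hsv=cv2.cvtColor(c['frame'],cv2.COLOR_BGR2HSV).astype(int)
    u0,v0,u1,v1=box; m=np.zeros(P.shape[:2],bool); m[v0:v1,u0:u1]=1
    K=P[m&(hsv[...,1]<110)&(hsv[...,2]<115)&(P[...,2]>.09)]; A[n]=K
    # ridge: top camera PCA
    xy=K[:,:2]-K[:,:2].mean(0); w,V=np.linalg.eigh(xy.T@xy); d=V[:,1]*np.sign(V[0,1]); print(n,'PCA heading',np.degrees(np.arctan2(d[1],d[0])))
for n in A:
  for psi in (22,24,26):
    h=np.array([np.cos(np.radians(psi)),np.sin(np.radians(psi))]); K=A[n]
    s=K[:,:2]@h; t=K[:,:2]@[-h[1],h[0]]; z=K[:,2]; th=np.radians(55)
    a=s*np.cos(th)-z*np.sin(th); b=s*np.sin(th)+z*np.cos(th)
    lo=(a>np.percentile(a,2)+.035); sh=b<np.percentile(b,98)-.035
    q=lambda v:np.percentile(v,[2,50,98]).round(4)
    print(n,psi,'t long',q(t[lo]),'t short',q(t[sh]),'b long',q(b[lo]),'a short',q(a[sh]),'b min',b.min().round(4))
for n,box in (('side',(225,110,320,195)),('top',(340,155,410,245))):
    c=cam(n); P=cloud(c); hsv=cv2.cvtColor(c['frame'],cv2.COLOR_BGR2HSV).astype(int)
    u0,v0,u1,v1=box; m=np.zeros(P.shape[:2],bool); m[v0:v1,u0:u1]=1
    wl=(m&(hsv[...,1]<70)&(hsv[...,2]>170)).astype(np.uint8)
    k,l,st,ce=cv2.connectedComponentsWithStats(wl)
    for i in range(1,k):
        if st[i,4]>4:
            for hh in (.075,.131): print(n,st[i,4],ce[i].round(1),hh,plane(c,*ce[i],hh).round(4))
    b=m&(hsv[...,0]>15)&(hsv[...,0]<35)&(hsv[...,1]>90)&(P[...,2]>.122)
    v,u=np.nonzero(b); cnt=cv2.convexHull(np.stack([u,v],1).astype(np.int32))[:,0]
    Q=np.array([plane(c,x,y,.131)[:2] for x,y in cnt]); cc=cv2.minEnclosingCircle((Q*1000).astype(np.float32)); print(n,'circle',cc)
    M=np.zeros(b.shape,np.uint8); cv2.fillConvexPoly(M,cnt,1); v,u=np.nonzero(M); Q=np.array([plane(c,x,y,.131)[:2] for x,y in zip(u,v)]); C=Q.mean(0)
    d=Q-C; r=np.hypot(*d.T); ph=np.arctan2(d[:,1],d[:,0]); F=(r**6*np.exp(6j*ph)).sum(); print(n,'centroid',C,'vertex angle mod60',np.degrees(np.angle(F))/6, abs(F)/(r**6).sum())
```

```text
side PCA heading 21.432410175538998
top PCA heading 19.753437527329446
side 22 t long [-0.2052 -0.1913 -0.1876] t short [-0.2044 -0.1907 -0.1879] b long [0.4857 0.4976 0.5039] a short [0.1366 0.1424 0.1534] b min 0.4129
side 24 t long [-0.2236 -0.2092 -0.2055] t short [-0.2199 -0.2062 -0.2032] b long [0.4801 0.4918 0.498 ] a short [0.1325 0.1384 0.1494] b min 0.4071
side 26 t long [-0.2413 -0.2271 -0.2227] t short [-0.2352 -0.2213 -0.218 ] b long [0.4739 0.4855 0.4916] a short [0.128  0.134  0.1452] b min 0.401
top 22 t long [-0.2064 -0.2026 -0.1978] t short [-0.2081 -0.1986 -0.1903] b long [0.4965 0.4997 0.5031] a short [0.1334 0.1384 0.1446] b min 0.4141
top 24 t long [-0.2246 -0.2209 -0.2159] t short [-0.2234 -0.2139 -0.2058] b long [0.4903 0.4936 0.4971] a short [0.1293 0.1343 0.1406] b min 0.408
top 26 t long [-0.2427 -0.2389 -0.2335] t short [-0.2385 -0.2288 -0.2207] b long [0.4837 0.487  0.4906] a short [0.1248 0.1298 0.1363] b min 0.4016
side 423 [231.8 128.9] 0.075 [ 0.6417 -0.2855  0.075 ]
side 423 [231.8 128.9] 0.131 [ 0.6264 -0.2188  0.131 ]
side 7 [276.3 121.4] 0.075 [ 0.5442 -0.3214  0.075 ]
side 7 [276.3 121.4] 0.131 [ 0.5377 -0.2515  0.131 ]
side 30 [292.8 145.1] 0.075 [ 0.5009 -0.2441  0.075 ]
side 30 [292.8 145.1] 0.131 [ 0.4982 -0.1811  0.131 ]
side circle ((550.3966064453125, -229.228271484375), 24.481651306152344)
side centroid [ 0.55031149 -0.22896304] vertex angle mod60 6.295419477798622 0.12252598294096897
top 201 [400.  159.3] 0.075 [ 0.6329 -0.2869  0.075 ]
top 201 [400.  159.3] 0.131 [ 0.6166 -0.2737  0.131 ]
top 9 [393.4 194.1] 0.075 [ 0.5501 -0.2664  0.075 ]
top 9 [393.4 194.1] 0.131 [ 0.5375 -0.2541  0.131 ]
top 48 [385.6 215.5] 0.075 [ 0.5005 -0.2453  0.075 ]
top 48 [385.6 215.5] 0.131 [ 0.4901 -0.234   0.131 ]
top circle ((549.7055053710938, -234.70028686523438), 22.947126388549805)
top centroid [ 0.54983119 -0.2350558 ] vertex angle mod60 5.536384551143115 0.15602827291680219
```

The side view shows the key's elbow at (272,203) and its stand mouth at about (230,250). The brass cap is at (270,130), with its white mark at (276,121) and the bar line at (293,145). The top view shows the brass cap at (383,190). I measure the elbow at about (0.527, -0.002, 0.165) with heading 22°, which matches the given height. The brass socket is at (0.550, -0.234).

Only yaw is available, so I'll grip 44 mm from the elbow, where the gripper body clears it. I'll pitch the key later against the stand.

```bash
python3 -m crank '[[[-503,-452,0],-45,0],[[-503,-452,0],-45,0],[[-503,-452,0],-45,0],[[-503,-452,0],-45,0],[[-503,-452,0],-45,0],[[-503,-452,0],-45,0],[[-503,-452,0],-45,0],[[-503,-452,0],-45,0],[[-503,-452,0],-45,0],[[-503,-452,0],-45,0]]' 80
cat >> h.py <<'E'
def goto(P,head=None):
    s=get_state(); M=R.from_quat(s['tcp_rot']).as_matrix(); d=M.T@(np.array(P)-s['eef_pos'])*1000
    hd=np.degrees(np.arctan2(M[1,0],M[0,0])); print('t',round(s['time'],2),'tcp',s['eef_pos'].round(4),'head',round(hd,1),'shift',d.round(1),'yaw',None if head is None else round(-((head-hd+180)%360-180),1))
E
python3 -c "
from h import *
goto([.5502,.0072,.2301],202)"
```

```text
time: 1.5
eef_pos: [0.4728, 0.1735, 0.2319]
tcp_rot: [-0.19, 0.982, 0.0, 0.001]
contact_force: [0.3, 1.1, 0.6]
opening: 1.0
finger_force: 0.0
t 1.5 tcp [0.4728 0.1735 0.2319] head -158.1 shift [  -9.8 -183.2    1.8] yaw -0.1
```

```bash
python3 -m crank '[[[-10,-183,2],0,0],[[-10,-183,2],0,0],[[-10,-183,2],0,0],[[-10,-183,2],0,0],[[-10,-183,2],0,0],[[-10,-183,2],0,0]]'
python3 - <<'E'
from h import *
goto([.5502,.0072,.109],202)
c=cam('wrist','w1.png'); print(c['o'],c['f'])
E
```

```text
time: 2.1
eef_pos: [0.5497, 0.0089, 0.2293]
tcp_rot: [-0.189, 0.982, 0.0, -0.0]
contact_force: [0.4, -0.1, 0.1]
opening: 0.997
finger_force: 0.0
t 2.1 tcp [0.5497 0.0089 0.2293] head -158.2 shift [ 1.000e-01 -1.800e+00  1.203e+02] yaw -0.2
[ 0.47593145 -0.02061112  0.37201007] 317.01560502464264
```

View pics/w1.png

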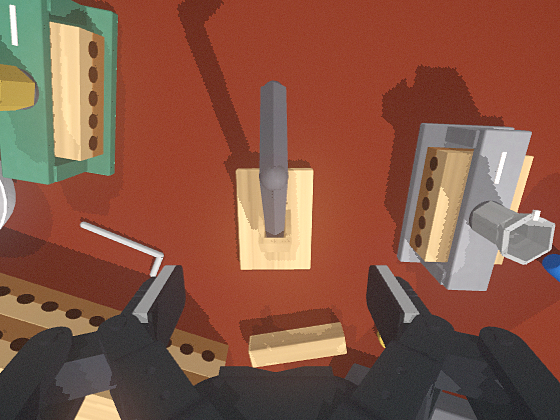

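The wrist view shows the key running straight up the picture at u≈273 (elbow at (273,178)), midway between the fingers at u=183 and u=370. It's aligned, so I'll descend and grip.

```bash
python3 -m crank '[[[0,-2,50],0,0],[[0,-2,100],0,0],[[0,-2,120],0,0],[[0,-2,120],0,0],[[0,-2,120],0,255],[[0,-2,120],0,255],[[0,-2,120],0,255],[[0,-2,120],0,255],[[0,-2,120],0,255],[[0,-2,120],0,255]]' 80
python3 - <<'E'
from h import *
goto([.5502,.0072,.109],202)
c=cam('wrist','w2.png')
E
```

```text
time: 3.15
eef_pos: [0.5509, 0.0076, 0.1108]
tcp_rot: [-0.19, 0.982, 0.0, 0.001]
contact_force: [-1.9, 1.2, 5.9]
opening: 0.204
finger_force: 78.2
t 3.15 tcp [0.5509 0.0076 0.1108] head -158.1 shift [ 0.8 -0.1  1.8] yaw -0.1
```

```bash
python3 -m crank '[[[6,0,-8],0,255],[[14,0,-20],0,255],[[23,0,-33],0,255],[[32,0,-45],0,255],[[40,0,-57],0,255],[[45,0,-64],0,255],[[45,0,-90],0,255],[[45,0,-90],0,255]]' 80
python3 - <<'E'
from h import *
goto([.5,0,.2]); 
a=cam('side','s2.png')
E
```

```text
time: 4.0
eef_pos: [0.5103, -0.0098, 0.2018]
tcp_rot: [-0.189, 0.982, -0.001, 0.003]
contact_force: [0.5, -0.5, -3.6]
opening: 0.197
finger_force: 79.6
t 4.0 tcp [ 0.5103 -0.0098  0.2018] head -158.2 shift [ 5.9 13.   1.7] yaw None
```

View pics/s2.png

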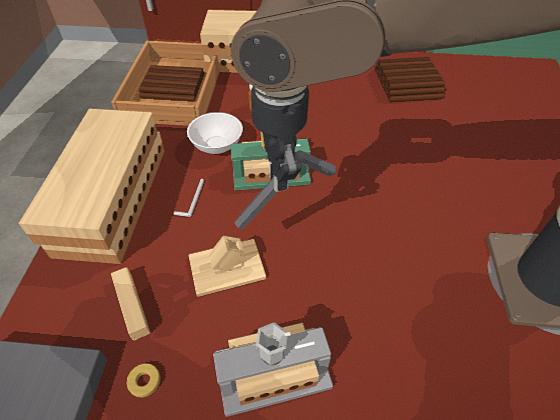

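The key is out of the stand. Its long-arm tip is at (238,225) and its short-arm end at (333,170). Next I'll measure its pitch and the now-empty stand mouth.

```bash
cat >> h.py <<'E'
def frame(P,psi):
    p=np.radians(psi); return np.stack([P[...,0]*np.cos(p)+P[...,1]*np.sin(p),-P[...,0]*np.sin(p)+P[...,1]*np.cos(p),P[...,2]],-1)
def keyline(psi,box,zmin=.1):
    c=cam('side'); P=cloud(c); hsv=cv2.cvtColor(c['frame'],cv2.COLOR_BGR2HSV).astype(int)
    u0,v0,u1,v1=box; m=np.zeros(P.shape[:2],bool); m[v0:v1,u0:u1]=1
    K=frame(P[m&(hsv[...,1]<110)&(hsv[...,2]<120)&(P[...,2]>zmin)],psi)
    q=K[:,[0,2]]; d=q-np.median(q,0); w,V=np.linalg.eigh(d.T@d); e=V[:,1]*np.sign(V[0,1]); a=d@e
    print('arm n',len(K),'pitch',np.degrees(np.arctan2(e[1],e[0])).round(1),'t',np.percentile(K[:,1],[5,50,95]).round(4),'ends s,z',(np.median(q,0)+e*a.max()).round(4),(np.median(q,0)+e*a.min()).round(4),'width',np.percentile(d@V[:,0],[2,98]).round(4))
    return c,P,hsv
E
python3 - <<'E'
from h import *
c,P,hsv=keyline(22,(230,188,268,232))
s=get_state(); print('tcp s,t,z',frame(s['eef_pos'],22))
m=np.zeros(P.shape[:2],bool); m[230:298,185:270]=1
W=frame(P[m&(P[...,2]>.03)],22)
for z in np.arange(.03,.1,.005):
    w=W[(W[:,2]>z)&(W[:,2]<=z+.005)]
    if len(w)>3: print(round(z,3),len(w),w.min(0).round(3),w.max(0).round(3))
m=np.zeros(P.shape[:2],bool); m[230:298,185:270]=1
B=frame(P[m&(P[...,2]>.008)&(P[...,2]<.025)],22); print('plate',B.min(0).round(3),B.max(0).round(3))
E
```

```text
arm n 507 pitch -53.2 t [-0.2036 -0.1918 -0.1888] ends s,z [0.5432 0.1232] [0.4882 0.1966] width [-0.0068  0.0099]
tcp s,t,z [ 0.46802828 -0.19919739  0.19869079]
0.03 33 [ 0.563 -0.195  0.03 ] [ 0.603 -0.18   0.035]
0.035 67 [ 0.559 -0.215  0.035] [ 0.603 -0.18   0.04 ]
0.04 63 [ 0.554 -0.213  0.04 ] [ 0.6   -0.18   0.045]
0.045 81 [ 0.552 -0.215  0.045] [ 0.597 -0.179  0.05 ]
0.05 73 [ 0.546 -0.214  0.05 ] [ 0.593 -0.18   0.055]
0.055 107 [ 0.542 -0.216  0.055] [ 0.59 -0.18  0.06]
0.06 138 [ 0.542 -0.215  0.06 ] [ 0.586 -0.18   0.065]
0.065 93 [ 0.546 -0.217  0.065] [ 0.582 -0.18   0.07 ]
0.07 71 [ 0.55  -0.215  0.07 ] [ 0.578 -0.18   0.075]
0.075 81 [ 0.56  -0.216  0.075] [ 0.576 -0.18   0.08 ]
0.08 25 [ 0.568 -0.213  0.08 ] [ 0.572 -0.181  0.083]
plate [ 0.51  -0.244  0.008] [ 0.64  -0.151  0.025]
```

```bash
python3 -m crank '[[[-49,0,0],0,255],[[-49,0,25],0,255],[[-49,0,40],0,255],[[-48,0,46],0,255],[[-42,0,50],0,255],[[-36,0,55],0,255],[[-29,0,61],0,255],[[-22,0,68],0,255]]' 40
python3 - <<'E'
from h import *
keyline(22,(200,190,268,250),.07); print('tcp s,t,z',frame(get_state()['eef_pos'],22)); cam('side','s3.png')
E
```

```text
time: 4.9
eef_pos: [0.5305, -0.0011, 0.1332]
tcp_rot: [-0.19, 0.982, -0.0, 0.003]
contact_force: [2.1, 1.7, 0.1]
opening: 0.2
finger_force: 77.2
arm n 626 pitch -61.3 t [-0.2059 -0.1893 -0.1555] ends s,z [0.5575 0.0632] [0.4704 0.2221] width [-0.0409  0.0101]
tcp s,t,z [ 0.48927761 -0.19927415  0.13110131]
```

View pics/s3.png

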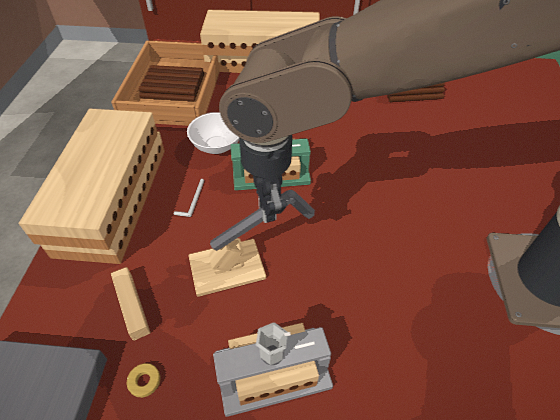

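The pivot is working: the tip is on the stand's upper edge at (213,247) and the arm is clearly flatter. Continuing the arc to horizontal.

```bash
python3 -m crank '[[[6,0,7],0,255],[[11,0,15],0,255],[[15,0,23],0,255],[[19,0,31],0,255],[[22,0,40],0,255],[[24,0,49],0,255],[[25,0,58],0,255],[[26,0,62],0,255],[[26,0,62],0,255]]' 40
python3 - <<'E'
from h import *
keyline(22,(195,225,255,262),.07); print('tcp s,t,z',frame(get_state()['eef_pos'],22)); cam('side','s4.png')
E
```

```text
time: 5.9
eef_pos: [0.5043, -0.0108, 0.0686]
tcp_rot: [-0.19, 0.982, 0.0, -0.001]
contact_force: [-1.9, -1.5, 1.6]
opening: 0.204
finger_force: 75.8
arm n 511 pitch 4.5 t [-0.2059 -0.1934 -0.1886] ends s,z [0.5884 0.0988] [0.5141 0.0929] width [-0.0051  0.0113]
tcp s,t,z [ 0.46358278 -0.1989701   0.06878031]
```

View pics/s4.png

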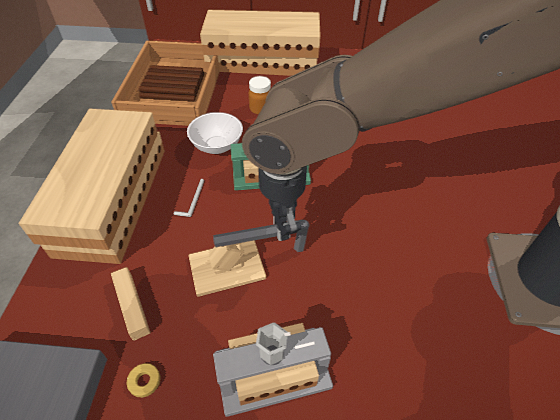

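The arm now reads about +4°, essentially horizontal, and the short arm points down at (300,240). I'll raise it and move beside the brass screw for a close look.

```bash
python3 -m crank '[[[0,0,-40],0,255],[[0,0,-80],0,255],[[0,0,-120],0,255],[[0,0,-160],0,255],[[-10,-40,-166],7,255],[[-20,-80,-166],14,255],[[-30,-120,-166],20,255],[[-30,-162,-166],20,255],[[-30,-162,-166],20,255],[[-30,-162,-166],20,255]]' 100
python3 - <<'E'
from h import *
goto([.592,-.15,.235],182)
c=cam('wrist','w3.png'); cam('side','s5.png')
E
```

```text
time: 7.0
eef_pos: [0.5918, -0.15, 0.2323]
tcp_rot: [-0.016, 1.0, 0.001, -0.003]
contact_force: [0.4, 0.0, -6.9]
opening: 0.193
finger_force: 102.2
t 7.0 tcp [ 0.5918 -0.15    0.2323] head -178.2 shift [-0.2  0.  -2.7] yaw -0.2
```

View pics/w3.png

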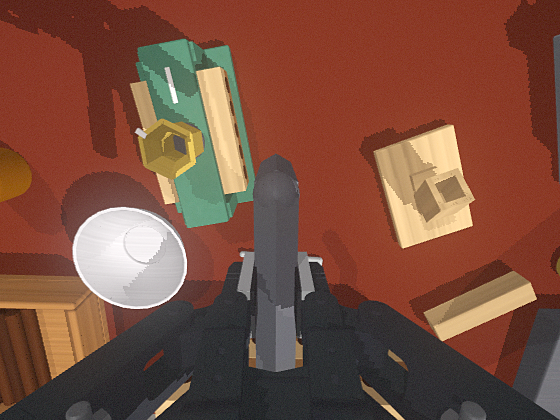

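The wrist view shows the brass rim around (170,148), its white mark at (140,133) and the bar line at (171,85). The key lies straight along the gripper with its elbow at (275,188). I'll compute the vertex angle and the elbow offset.

Run:
```python
from h import *
st=get_state(); tcp=st['eef_pos']; M=R.from_quat(st['tcp_rot']).as_matrix(); psi=np.degrees(np.arctan2(M[1,0],M[0,0]))+180
print('key heading',psi%360, tcp, st['qpos'].round(2))
c=cam('wrist'); P=cloud(c); hsv=cv2.cvtColor(c['frame'],cv2.COLOR_BGR2HSV).astype(int)
m=np.zeros(P.shape[:2],bool); m[100:200,120:215]=1
b=m&(hsv[...,0]>15)&(hsv[...,0]<35)&(hsv[...,1]>90)&(P[...,2]>.124)
v,u=np.nonzero(b); cnt=cv2.convexHull(np.stack([u,v],1).astype(np.int32))
T=cv2.approxPolyDP(cnt,3,True)[:,0]; Q=np.array([plane(c,x,y,.131)[:2] for x,y in T]); print('poly',T.tolist(),Q.round(4).tolist())
Mk=np.zeros(b.shape,np.uint8); cv2.fillConvexPoly(Mk,cnt,1); v,u=np.nonzero(Mk); Q=np.array([plane(c,x,y,.131)[:2] for x,y in zip(u,v)]); C=Q.mean(0); d=Q-C; r=np.hypot(*d.T)
F=(r**6*np.exp(6j*np.arctan2(d[:,1],d[:,0]))).sum(); print('centroid',C,'vertex',np.degrees(np.angle(F))/6,abs(F)/(r**6).sum(),'z',np.median(P[b][:,2]))
w=np.zeros(b.shape,bool); w[55:150,125:190]=1
w=(w&(hsv[...,1]<70)&(hsv[...,2]>150)).astype(np.uint8); k,l,s_,ce=cv2.connectedComponentsWithStats(w)
for i in range(1,k):
    if s_[i,4]>6:
        for h in (.076,.131):
            p=plane(c,*ce[i],h)[:2]; e=p-C; print(s_[i,4],ce[i].round(1),h,p.round(4),np.degrees(np.arctan2(e[1],e[0])).round(1))
# key
for n,box in (('wrist',(235,140,320,240)),('side',(150,60,420,260))):
    cc=c if n=='wrist' else cam(n); PP=cloud(cc) if n!='wrist' else P; hs=cv2.cvtColor(cc['frame'],cv2.COLOR_BGR2HSV).astype(int)
    F_=frame(PP-tcp,psi); m=np.zeros(b.shape,bool); m[box[1]:box[3],box[0]:box[2]]=1
    K=F_[m&(hs[...,1]<110)&(hs[...,2]<130)&(F_[...,0]<-.02)&(F_[...,0]>-.075)&(abs(F_[...,1])<.02)&(F_[...,2]>-.065)&(F_[...,2]<.045)]
    print(n,len(K))
    for z in np.arange(-.065,.045,.01):
        k_=K[(K[:,2]>z)&(K[:,2]<=z+.01)]
        if len(k_)>5: print(round(z,3),len(k_),np.percentile(k_[:,0],[2,98]).round(4),np.percentile(k_[:,1],[2,98]).round(4))
    L=F_[(F_[...,0]>.03)&(F_[...,0]<.14)&(abs(F_[...,1])<.02)&(abs(F_[...,2]-.02)<.03)]
    if len(L): print('long',len(L),np.polyfit(L[:,0],L[:,2],1),L.max(0),L.min(0))
```

```text
key heading 1.9063088617019162 [ 0.59188383 -0.14875551  0.23325691] [-0.41  0.15  1.74  0.    1.26 -2.02]
poly [[194, 161], [172, 178], [144, 166], [137, 136], [163, 118], [190, 132]] [[0.5578, -0.2128], [0.5719, -0.2308], [0.563, -0.252], [0.5401, -0.2551], [0.5263, -0.2344], [0.5358, -0.2148]]
centroid [ 0.54854642 -0.23384075] vertex 5.403492722351367 0.21184755990940257 z 0.12985012746327687
210 [170.2  85.1] 0.076 [ 0.5008 -0.2444] -167.5
210 [170.2  85.1] 0.131 [ 0.5031 -0.2274] 172.0
69 [139.5 131.8] 0.076 [ 0.5423 -0.2756] -98.5
69 [139.5 131.8] 0.131 [ 0.5369 -0.2529] -121.4
wrist 3452
-0.065 19 [-0.0482 -0.0436] [-0.0085  0.0093]
-0.055 52 [-0.0491 -0.0442] [-0.0084  0.0092]
-0.045 61 [-0.0496 -0.0446] [-0.0084  0.0091]
-0.035 70 [-0.0502 -0.0449] [-0.0085  0.0092]
-0.025 84 [-0.0508 -0.0454] [-0.0086  0.0092]
-0.015 96 [-0.0512 -0.0459] [-0.0085  0.0094]
-0.005 119 [-0.0518 -0.0466] [-0.0086  0.0091]
0.005 292 [-0.0519 -0.0419] [-0.0093  0.0098]
0.015 2659 [-0.0497 -0.0245] [-0.0086  0.0093]
long 829 [-0.0145526   0.02361696] [0.04406561 0.00956557 0.02715   ] [ 0.03000312 -0.00933176  0.0192802 ]
side 544
-0.065 17 [-0.046 -0.027] [0.0021 0.0121]
-0.055 52 [-0.0468 -0.0263] [0.0018 0.0132]
-0.045 48 [-0.047 -0.027] [0.0027 0.0124]
-0.035 58 [-0.0473 -0.0271] [0.002  0.0126]
-0.025 50 [-0.049  -0.0275] [0.0015 0.0124]
-0.015 62 [-0.0492 -0.0278] [0.0017 0.0124]
-0.005 52 [-0.0494 -0.0302] [0.0023 0.0126]
0.005 79 [-0.0497 -0.0208] [0.0034 0.0128]
0.015 126 [-0.047  -0.0207] [-0.0047  0.0126]
long 661 [0.05121643 0.01835194] [0.12480949 0.01384791 0.03132538] [ 0.03012715 -0.00909762  0.00990102]
```

View pics/s5.png

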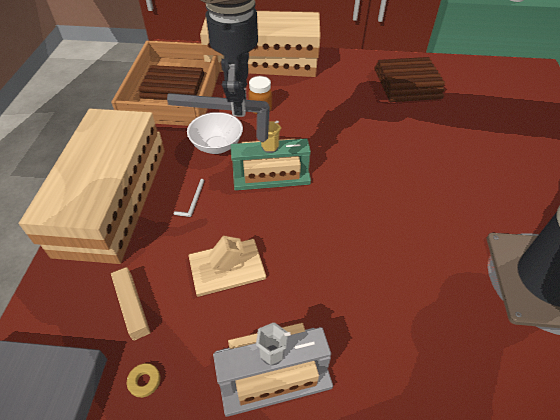

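Measured values:
- **Socket centre:** (0.5495, -0.2335), agreeing across three views.
- **Vertex direction:** about 4°.
- **Short arm:** 38–40 mm from the tool axis, tilted about 3°.

I'll move over the socket and lower into the funnel.

```bash
python3 -m crank '[[[7,-40,0],-2,255],[[7,-81,0],-2,255],[[7,-81,0],-2,255],[[7,-81,0],-2,255],[[7,-81,20],-2,255],[[7,-81,35],-2,255],[[7,-81,47],-2,255],[[7,-81,53],-2,255],[[7,-81,53],-2,255]]' 60
python3 - <<'E'
from h import *
goto([.5874,-.2309,.180],184)
st=get_state(); print(st['contact_force'],st['wrist_torque'])
cam('side','s6.png')
c=cam('wrist'); d=c['frame']; s=cv2.imread('pics/s6.png')[60:200,170:350]; s=cv2.resize(s,None,fx=2.3,fy=2.3,interpolation=cv2.INTER_CUBIC); w=d[60:382,110:380]; 
o=np.zeros((322,s.shape[1]+270,3),np.uint8); o[:s.shape[0],:s.shape[1]]=s[:322]; o[:,s.shape[1]:]=w; cv2.imwrite('pics/c6.png',o); print(o.shape)
E
```

```text
time: 8.1
eef_pos: [0.5881, -0.2302, 0.1807]
tcp_rot: [-0.034, 0.999, 0.001, -0.001]
contact_force: [-0.7, -0.2, -5.2]
opening: 0.197
finger_force: 102.2
t 8.1 tcp [ 0.5881 -0.2302  0.1807] head -176.1 shift [ 0.8 -0.6  0.7] yaw -0.1
[-0.74940762 -0.19075697 -5.24958039] [-0.00367689  0.1565462  -0.00496876]
(322, 684, 3)
```

View pics/c6.png

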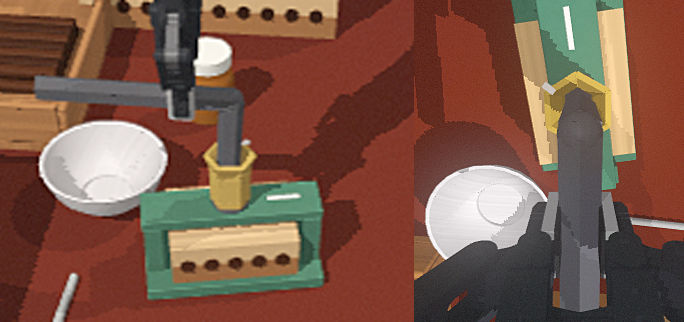

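The short arm is inside the brass funnel and centred, and the only load is the key's weight. I'll lower it slowly.

```bash
python3 -m crank '[[[0,0,4],0,255],[[0,0,8],0,255],[[0,0,12],0,255],[[0,0,16],0,255],[[0,0,20],0,255]]'
python3 -c "
from h import *
s=get_state();print(s['contact_force'],s['wrist_torque'],s['eef_pos'])"
```

```text
time: 8.7
eef_pos: [0.5884, -0.2315, 0.1619]
tcp_rot: [-0.034, 0.999, -0.0, -0.0]
contact_force: [-1.6, -0.5, -4.3]
opening: 0.197
finger_force: 102.3
[-1.57940745 -0.51130483 -4.28763856] [-0.2753357   0.64773307  0.01625913] [ 0.58838215 -0.23148193  0.16192527]
```

```bash
python3 -m crank '[[[0,0,4],0,255],[[0,0,8],0,255],[[0,0,12],0,255],[[0,0,16],0,255],[[0,0,20],0,255],[[0,0,22],0,255],[[0,0,22],0,255]]'
python3 -c "
from h import *
s=get_state();print(s['contact_force'],s['wrist_torque'],s['eef_pos'])"
```

```text
time: 9.4
eef_pos: [0.5902, -0.2316, 0.1442]
tcp_rot: [-0.034, 0.999, -0.001, 0.001]
contact_force: [-3.3, 1.5, 7.8]
opening: 0.197
finger_force: 103.9
[-3.32942272  1.52712468  7.7887737 ] [0.00472609 1.24524404 0.00490835] [ 0.59022835 -0.2316422   0.144183  ]
```

```bash
python3 -m crank '[[[0,0,22],0,140],[[0,0,22],0,140],[[0,0,22],0,140],[[0,0,22],0,140]]' 60
cat >> h.py <<'E'
def elbow():
    c=cam('side'); P=cloud(c); hs=cv2.cvtColor(c['frame'],cv2.COLOR_BGR2HSV).astype(int)
    m=(hs[...,1]<110)&(hs[...,2]<130)&(np.hypot(P[...,0]-.5495,P[...,1]+.2335)<.013)&(P[...,2]>.135)&(P[...,2]<.2)
    K=P[m]; print('elbow pts',m.sum(),'z',np.percentile(K[:,2],[2,50,98,100]).round(4),K.mean(0).round(4),K.min(0).round(4),K.max(0).round(4))
    return c
E
python3 - <<'E'
from h import *
s=get_state();print(s['contact_force'],s['wrist_torque'],s['eef_pos'],s['opening'])
c=elbow(); P=cloud(c); hs=cv2.cvtColor(c['frame'],cv2.COLOR_BGR2HSV).astype(int)
F=frame(P-[.5495,-.2335,0],4); m=(hs[...,1]<110)&(hs[...,2]<130)&(F[...,0]>.07)&(F[...,0]<.17)&(abs(F[...,1])<.02)&(abs(F[...,2]-.16)<.03); K=F[m]
if len(K):
  print(len(K),'long: z slope deg',np.degrees(np.arctan(np.polyfit(K[:,0],K[:,2],1)[0])),'heading off',np.degrees(np.arctan(np.polyfit(K[:,0],K[:,1],1)[0])),K.max(0),np.percentile(K[:,2],[2,98]))
E
```

```text
time: 9.8
eef_pos: [0.5898, -0.2313, 0.1196]
tcp_rot: [-0.034, 0.999, -0.0, 0.001]
contact_force: [-1.5, -0.7, 0.1]
opening: 0.446
finger_force: 0.0
[-1.53743219 -0.68238515  0.1043603 ] [-0.01290695 -0.00831973 -0.02932363] [ 0.58978575 -0.23128722  0.11956864] 0.4456434159120836
elbow pts 120 z [0.1359 0.1543 0.1669 0.1675] [ 0.5516 -0.2275  0.1534] [ 0.5425 -0.2388  0.1351] [ 0.5611 -0.2207  0.1675]
464 long: z slope deg -4.557782151377335 heading off -0.19939130380813502 [0.16945417 0.01105786 0.16251175] [0.14233282 0.16095055]
```

The key dropped and is fully seated, with its elbow at about 0.157 m. The tool also went down another 22 mm, because rows are relative to the start of each call, but nothing was touched. I'll raise 14 mm and regrip.

```bash
python3 -m crank '[[[0,0,-14],0,140],[[0,0,-14],0,140],[[0,0,-14],0,255],[[0,0,-14],0,255],[[0,0,-14],0,255],[[0,0,-14],0,255]]' 30
python3 - <<'E'
from h import *
s=get_state();print(s['contact_force'],s['wrist_torque'],s['eef_pos'],s['opening'])
C=np.array([.5495,-.2335]);M=R.from_quat(s['tcp_rot']).as_matrix(); p=s['eef_pos'][:2]
print('r',frame(s['eef_pos']-[*C,0],4))
for r in (40,):
  for a in range(5,66,5):
    t=np.radians(a); print(a,(-(-(r*(1-np.cos(t))))).round(1),(-r*np.sin(t)).round(1))
E
```

```text
time: 10.45
eef_pos: [0.5895, -0.2316, 0.1334]
tcp_rot: [-0.034, 0.999, -0.001, 0.001]
contact_force: [1.1, -0.7, 2.9]
opening: 0.218
finger_force: 33.4
[ 1.07572173 -0.68075931  2.92470937] [-0.15482036 -0.17776262  0.07020258] [ 0.58954706 -0.23162463  0.13338223] 0.217986064192996
r [ 0.04008032 -0.00092274  0.13338223]
5 0.2 -3.5
10 0.6 -6.9
15 1.4 -10.4
20 2.4 -13.7
25 3.7 -16.9
30 5.4 -20.0
35 7.2 -22.9
40 9.4 -25.7
45 11.7 -28.3
50 14.3 -30.6
55 17.1 -32.8
60 20.0 -34.6
65 23.1 -36.3
```

```bash
python3 -m crank '[[[0.2,-3.5,0],5,255],[[0.6,-6.9,0],10,255],[[1.4,-10.4,0],15,255],[[2.4,-13.7,0],20,255],[[3.7,-16.9,0],25,255],[[5.4,-20,0],30,255],[[7.2,-22.9,0],35,255],[[9.4,-25.7,0],40,255],[[9.4,-25.7,0],40,255]]' 30
python3 - <<'E'
from h import *
s=get_state();print(s['contact_force'],s['wrist_torque'],s['eef_pos'],s['opening'])
c=cam('wrist','w7.png')
E
```

```text
time: 11.35
eef_pos: [0.5818, -0.2578, 0.1336]
tcp_rot: [0.31, 0.951, -0.0, 0.001]
contact_force: [1.6, 0.6, 5.2]
opening: 0.217
finger_force: 33.8
[1.60772512 0.56772002 5.18335118] [-0.04925307 -0.13070719  0.3418418 ] [ 0.58183807 -0.25778683  0.13364446] 0.2168198773886051
```

View pics/w7.png

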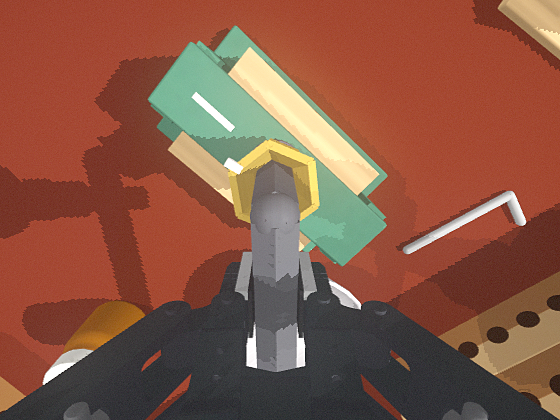

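The cap turns with the key: its mark at (232,165) is nearing the line at (213,112). The moment is about 0.35 N m, which is the screw's friction. Continuing in small steps towards the stop.

```bash
python3 -m crank '[[[0.1,-2.1,0],3,255],[[0.3,-4.2,0],6,255],[[0.5,-6.3,0],9,255],[[0.8,-7.6,0],11,255],[[0.8,-7.6,0],11,255]]' 30
cat >> h.py <<'E'
def marks(box):
    c=cam('wrist'); hsv=cv2.cvtColor(c['frame'],cv2.COLOR_BGR2HSV).astype(int); P=cloud(c)
    w=np.zeros(P.shape[:2],bool); w[box[1]:box[3],box[0]:box[2]]=1
    w=(w&(hsv[...,1]<70)&(hsv[...,2]>150)).astype(np.uint8); k,l,s_,ce=cv2.connectedComponentsWithStats(w)
    for i in range(1,k):
        if s_[i,4]>15:
            z=np.nanmedian(P[l==i][:,2]); h=.131 if z>.105 else .076; e=plane(c,*ce[i],h)[:2]-[.5495,-.2335]; print('mark',s_[i,4],ce[i].round(1),round(z,3),np.degrees(np.arctan2(e[1],e[0])).round(1),np.hypot(*e).round(4))
    return c
E
python3 - <<'E'
from h import *
s=get_state();print(s['contact_force'],s['wrist_torque'],s['eef_pos'],s['opening'])
marks((150,60,270,210))
E
```

```text
time: 11.9
eef_pos: [0.5768, -0.2636, 0.1337]
tcp_rot: [0.399, 0.917, -0.0, 0.001]
contact_force: [0.9, 0.2, 5.2]
opening: 0.213
finger_force: 33.8
[0.87255016 0.21405817 5.21147783] [-0.1544409  -0.09968335  0.38073123] [ 0.57681014 -0.26357222  0.13365694] 0.21341611348769648
mark 166 [257.6  69.2] 0.014 143.2 0.0579
mark 2046 [232.8 120.8] 0.075 175.9 0.0382
mark 55 [262.3 100.8] 0.058 144.2 0.0403
mark 183 [232.5 165.3] 0.131 -166.4 0.0228
```

The mark is now at -166.4°, against -167.5° for the line. I'll nudge on to feel the stop.

```bash
python3 -m crank '[[[0,-1.4,0],2,255],[[0.1,-2.8,0],4,255],[[0.1,-2.8,0],4,255]]' 30
python3 - <<'E'
from h import *
s=get_state();print(s['contact_force'],s['wrist_torque'],s['eef_pos'],s['opening'])
marks((150,60,270,210))
E
```

```text
time: 12.25
eef_pos: [0.5748, -0.2649, 0.1339]
tcp_rot: [0.431, 0.903, -0.0, 0.001]
contact_force: [1.1, 2.0, 6.2]
opening: 0.213
finger_force: 34.6
[1.07286736 1.98327067 6.15759873] [ 0.11417149 -0.18748617  0.60150251] [ 0.57484048 -0.26491049  0.13389642] 0.21259620432062112
mark 208 [254.5  72.8] 0.014 141.1 0.0566
mark 1615 [237.6 123. ] 0.075 169.3 0.0353
mark 394 [201.1 130. ] 0.076 -167.5 0.0508
mark 185 [230.7 168.5] 0.131 -166.9 0.0227
```

The mark and line coincide at -167° and the moment has jumped to 0.6 N m without further turning, so the screw is at its stop. I'll release and lift away.

```bash
python3 -m crank '[[[0,0,0],0,150],[[0,0,0],0,60],[[0,0,0],0,60],[[0,0,0],0,60],[[0,0,-25],0,60],[[0,0,-60],0,60],[[0,0,-100],0,60],[[0,0,-140],0,60],[[0,0,-140],0,60],[[0,0,-140],0,60]]' 30
python3 - <<'E'
from h import *
s=get_state();print(s['contact_force'],s['eef_pos'],s['opening'])
marks((100,40,420,300)); c=elbow(); c=cam('wrist','w9.png')
E
```

```text
time: 13.3
eef_pos: [0.5742, -0.2652, 0.2737]
tcp_rot: [0.432, 0.902, -0.0, 0.001]
contact_force: [0.1, 1.0, -0.6]
opening: 0.771
finger_force: 0.0
[ 0.1219157   0.98565838 -0.58024532] [ 0.57423395 -0.26523811  0.27371036] 0.7708505197983528
mark 150 [231.7 118.6] 0.076 -167.5 0.0506
mark 47 [252.5 136.8] 0.131 -166.5 0.0226
mark 289 [401.2 162.4] 0.007 29.0 0.138
mark 5526 [324.3 250.8] 0.018 -27.0 0.1415
mark 57 [356.2 266.1] 0.291 -16.8 0.1442
elbow pts 157 z [0.1355 0.1544 0.1665 0.1696] [ 0.5517 -0.2296  0.1532] [ 0.5425 -0.2429  0.135 ] [ 0.5613 -0.2232  0.1696]
```

View pics/w9.png

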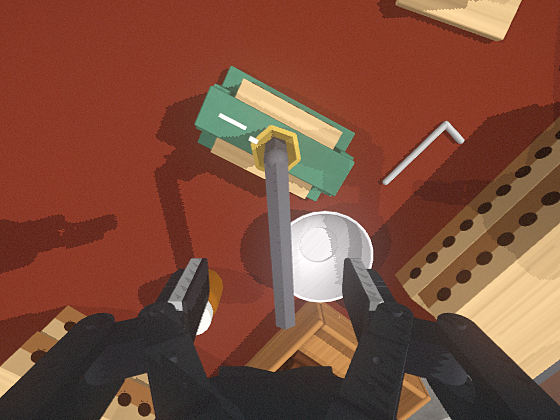

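The key rests seated in the brass cap at (277,150). The mark at (252,137) lines up with the bar line at (232,119), the elbow is at about 0.156 m, and the gripper is clear. Handing in.

```bash
python3 -c "
from plant import ctrl
print(ctrl.sign_off())"
```

```text
the job is handed in; nothing more can be done
None
```

I turned the brass screw to its stop and left the key seated in it, short arm down, with the gripper clear; I never touched the steel screw. The job is handed in (last reading 13.3 s of the 48 s limit), but the sign-off returned no verdict.

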